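Key the vegetable cutter's hub to its drive shaft

ROBOT

A 7-joint arm with a two-finger parallel gripper is mounted at the origin on the work surface. World frame = base frame: x ahead of the robot, y to its left, z up, the work surface at z = 0. Lengths are in m, angles in rad, forces in N, time in s.
With the tool pointing down it reaches from about 0.425 to 1.025 m from the base axis. Payload 9.4 kg.
Tool frame: the origin (TCP) lies midway between the tips of the shut fingers; the grasp point (between the pads) lies 19 mm behind it (r.pinch_z is the distance from the TCP to the grasp point, in m); z points along the fingers, y is the direction in which the jaws open and shut (so a half turn about z gives the same grasp; the last joint's range is limited). The gripper opens to 93 mm and grips with 3 to 60 N. Pads are 15 mm wide; open, the fingers measure 128 mm over their backs; the gripper's body (75 mm by 188 mm) begins 65 mm behind the grasp point.
Start: joints at [1.151, 0.599, -0.003, 1.599, 0.002, 0.943, -0.08], TCP at [0.244, -0.683, 0.219] pointing down, gripper open.
Joint ranges: [-2.57, 2.57], [-0.35, 1.97], [-1.29, 1.29], [0.11, 2.56], [-1.05, 4.19], [0.11, 1.86], [-2.63, 2.63]. Speed limits (rad/s): [2.22, 2.22, 3.01, 3.01, 3.14, 3.14, 3.14].

INTERFACE

Orientations are given as a unit quaternion [x, y, z, w].
In Python, from bench import get_obs, get_image, calibration, r gives the robot as it stands.
- The arm moves only by the tool servo_tool, never from a script. Its arguments are lists of equal length, an entry for each row: "delta_pos": the shift along the tool's x, y, z in cm, a list of three; "twist": the turn, a rotation vector about the tool's x, y, z in degrees, a list of three; "jaw": the opening in per cent of the stroke, from 0 (shut) to 100 (fully open). A call has 1 to 8 rows; each row shifts and turns the commanded pose from where the row before left it, along the tool's axes as they then stand; what a row does not reach is not made up. A row lasts 1/8 s, in which the tool goes at most 62.5 mm and 10.7 degrees, less where a joint would pass 70% of its speed; a pose out of reach is approached as far as the arm can. A call is refused whole if a number of a shift passes 6.25 or a number of a turn 10.7, either way. A call with a gripper value outside its range is refused whole. The fingers move at their own pace and stop on an object; "force" is the grip in N (left out, the last holds). Time passes only in rows, so rows that do not move let the fingers close. It gives the time, the measured TCP pose, the force and the opening at its end, in the units of the state.
- get_obs(): the state, without advancing time (a new reading comes with each control period).
- get_image(name): name is "scene" or "top"; returns (picture, depth): 400x640x3 uint8, blue, green, red; 400x640 float32, m along the optical axis (not along the pixel's ray), 0 where there is no reading.
- calibration(name): a dict with "fx", "fy", "cx", "cy" (pixels), "world_to_cam" (4x4, takes a point from world to camera coordinates). Camera axes: x right, y up, looking along -z (the intrinsics and any distortion apply to the point x, -y, -z); pixel columns grow to the right and rows downward; lengths in m; the calibration is good to about 2 mm. A picture is of the moment at which its call begins. calibration takes no time and is no camera call.
- r.job_done(): hands the job in, once; it reports no verdict.
The state is a dict: "time": time; "q": joint angles; "joint_vel": joint speeds; "joint_torque": joint torques, N m; "ee_pos": TCP position; "tool_rot": TCP orientation; "ft_force": force on the tool from outside, world axes, zero at the start; "ft_torque": the same for the moment, N m; "gripper_width": finger opening in m.
Only numpy, scipy, OpenCV 4.12 (cv2) and the standard library are available. Lean on these libraries where they do the work, as an engineer would, in place of code of your own. Each camera call takes 0.05 s, during which the arm holds its last target.

TASK

Take the steel gib key out of the white block, start it thin end down in the keyway of the vegetable cutter's hub, with its flat back to the hub and its tapered face to the shaft, and tap or press it down until it is wedged tight. A firm push of about 20 N makes it tight: do not overdrive it, or the hub cracks. Let go of it, leave it standing tight, and leave the other kitchen things where they are.

Things in the scene. Friction and masses are not known exactly. Their poses are not given: they have to be found in the camera images.
- key_center (a point): Centre of the head of the loose steel gib key (0.16 kg), z up. Head 28 mm in x (grip it across x), 29 mm in y, 30 mm high. The tapered blade hangs 66 mm below it, 20 mm wide in x. The blade's flat back is flush with the head's +y face, 14.5 mm from here; the -y face slopes 1 in 6: blade 22 mm thick under the head, 12.5 mm near the tip. It starts upright in the block.
- key_tip (a point): Lower end of the key, in the plane of its flat back (same axes): 81 mm below the head's centre and 14.5 mm to its +y. The last 9 mm of the blade are a 7 mm thick nose, 2 to 9 mm from the back plane.
- keyway (a point): Top edge of the keyway, mid-width, on its upright +y wall, level with the hub's top; z up. The key's back goes to this wall, key and keyway axes alike. From here to -y a gap reaches to the shaft's sloped flat: 14 to 19 mm at the top, different every time, narrowing 1 in 6 downwards. 25 mm wide in x, 62 mm deep. A key let go there slides down by itself until it binds.
- cutter: Vegetable-cutter base, fixed: white housing 240 x 240 mm, 100 mm high, disc 200 mm across, steel hub 92 mm across up to 170 mm. Origin: centre of underside, on the hub axis. Keyway 24 mm to +y of the axis. The key binds with its tip 18 to 48 mm down; then the push rises a few N per mm. About 20 N wedges it tight, friction holds it; beyond 30 N the hub may crack.
- block: White plastic block, fixed, 75 x 75 mm and 76 mm high, with a 24 x 26 mm slot in the top in which the key's blade hangs, the head resting on the top. Origin: centre of its underside. Lift the key at least 70 mm to clear it.
- tub: Bystander: jar with white lid, 70 mm across, 90 mm high. Origin: centre of its underside. Leave it alone.
- bowl: Bystander: steel bowl, 120 mm across, 60 mm high. Origin: centre of its underside. Leave it alone.
- spatula: Bystander: spatula lying on the bench. Leave it alone.
Mind the look-alikes: they are no part of the job. Of the things shaped like the part that bears key_center, the bare steel one is meant. What is shaped like the block but black is not meant.

How it is judged:
On the way, in this order (a step that is already met when the one before it is completed fails the run):
1. the key's thin end is started in the keyway (z of key_center in the frame of keyway below 0.071 m and angle between key_center's own z axis and vertical below 0.15 rad and y of key_center in the frame of keyway between -0.026 and -0.008 m and x of key_center in the frame of keyway between -0.009 and 0.009 m), for 0.05 s.
2. the key is wedged: it presses on the hub with more than 12 N (z of key_center in the frame of keyway below 0.068 m and contact force between key and cutter above 12 N), for 0.2 s.
At the end, for the whole second after the job is handed in: The key stands in the keyway, upright within 0.1 rad, turned the right way (flat back to the hub) within 0.15 rad, its tip more than 13 mm below the hub's top, at rest, let go, and wedged so that it still presses on the hub with more than 10 N (contact force between key and cutter above 10 N and z of key_center in the frame of keyway below 0.068 m and angle between key_center's own z axis and vertical below 0.1 rad and angle between the y axis of key_center and the y axis of keyway, either way round below 0.15 rad and linear speed of key below 0.01 m/s and y of key_center in the frame of keyway between -0.026 and -0.008 m and x of key_center in the frame of keyway between -0.009 and 0.009 m); the robot touches nothing.
It fails at once if the key is overdriven: it presses on the hub with more than 34 N (contact force between key and cutter above 34 N).
It fails at once if the tub is moved more than 20 mm (distance of tub from where it was at the start of the episode above 0.02 m).
It fails at once if the bowl is moved more than 20 mm (distance of bowl from where it was at the start of the episode above 0.02 m).
It fails at once if the spatula is moved more than 20 mm (distance of spatula from where it was at the start of the episode above 0.02 m).
It also fails if it takes over 53 s, if anything falls off the work surface, if the arm or the gripper's body presses on something with over 40 N, if the wrist force passes 120 N, or if a joint passes its speed limit or range.

## Working session

There is one attempt and no reset: what is moved stays moved. The work goes in short steps, Python scripts to look and compute and a tool call to move; the robot and the scene stay as the last step left them, time stands still between calls to the robot, and variables do not carry over. Pictures are saved under pics/ and viewed, and the job is handed in when it is done.

Besides the shell and the picture viewer there is one more tool, called after "Request:" in YAML: its name, and indented under it one key for each argument. servo_tool: Moves the arm, as the interface text tells. Its arguments: {"type":"object","properties":{"delta_pos":{"type":"array","items":{"type":"array","items":{"type":"number"}}},"twist":{"type":"array","items":{"type":"array","items":{"type":"number"}}},"jaw":{"type":"array","items":{"type":"number"}},"force":{"type":"number"}},"required":["delta_pos","twist","jaw"]}

```bash
ls; mkdir -p pics
python3 - <<'E'
from bench import get_obs,get_image,calibration,r
import cv2,numpy as np
o=get_obs();print({k:np.round(v,4) for k,v in o.items()})
for n in("scene","top"):
    im,d=get_image(n);cv2.imwrite(f"pics/{n}0.png",im);np.save(f"pics/{n}0.npy",d);c=calibration(n);print(n,c)
E
```

```text
pics
{'time': np.float64(0.0), 'q': array([ 1.1513,  0.6001, -0.0025,  1.6001,  0.0018,  0.9429, -0.0798]), 'joint_vel': array([-0.0003, -0.0002,  0.0001, -0.0008,  0.001 ,  0.0001,  0.0009]), 'joint_torque': array([ 8.00000e-04, -7.65060e+01,  1.49790e+00, -2.52344e+01,
       -5.23000e-02,  1.70000e-02,  2.00000e-04]), 'ee_pos': array([ 0.2435, -0.6824,  0.2178]), 'tool_rot': array([ 9.853e-01,  1.706e-01, -2.000e-04, -7.000e-04]), 'ft_force': array([-0.1821, -0.2511,  0.5828]), 'ft_torque': array([-0.0046,  0.0015,  0.0291]), 'gripper_width': np.float64(0.0931)}
scene {'fx': 406.2429397911078, 'fy': 406.2429397911078, 'cx': 314.05496600967217, 'cy': 194.0540835739919, 'world_to_cam': array([[ 0.36244486,  0.93192948, -0.01188169, -0.20090785],
       [-0.68024111,  0.27323027,  0.68015973,  0.24736968],
       [ 0.63710734, -0.23843798,  0.73296764, -1.44695217],
       [ 0.        ,  0.        ,  0.        ,  1.        ]])}
top {'fx': 391.03549472263495, 'fy': 391.03549472263495, 'cx': 324.2095084119098, 'cy': 197.85769686456706, 'world_to_cam': array([[-0.025939  , -0.99937704, -0.02393134,  0.02450182],
       [ 0.98010398, -0.03013662,  0.1961835 , -0.5328324 ],
       [-0.1967825 , -0.0183664 ,  0.98027513, -1.23561641],
       [ 0.        ,  0.        ,  0.        ,  1.        ]])}
```

View pics/scene0.png

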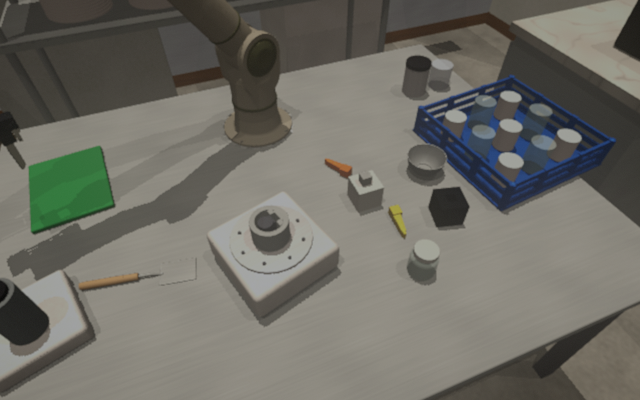

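View pics/top0.png

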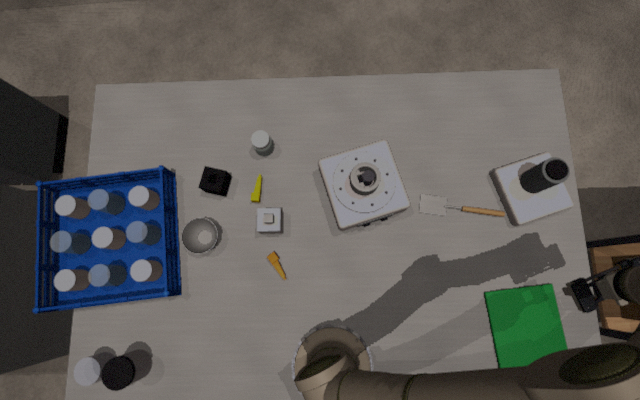

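The steel key stands in the white block: top (268,218), scene (365,180). The look-alikes are the yellow key at top (257,188), the orange key at top (276,264) and the black block at top (215,181). The cutter is at top (363,184). Next I'll enlarge the key and the hub.

Run:
```python
import cv2,numpy as np
t=cv2.imread("pics/top0.png");s=cv2.imread("pics/scene0.png")
f=lambda im,x,y,w,k:np.clip(cv2.resize(im[y:y+w,x:x+w],(380,380),interpolation=cv2.INTER_CUBIC)*1.6,0,255).astype(np.uint8)
a=np.hstack([f(t,250,198,40,8),f(t,336,156,54,8)]);b=np.hstack([f(s,340,160,50,8),f(s,235,190,70,8)])
cv2.imwrite("pics/cr_a.png",a);cv2.imwrite("pics/cr_b.png",b)
```

```text
(no output)
```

View pics/cr_a.png

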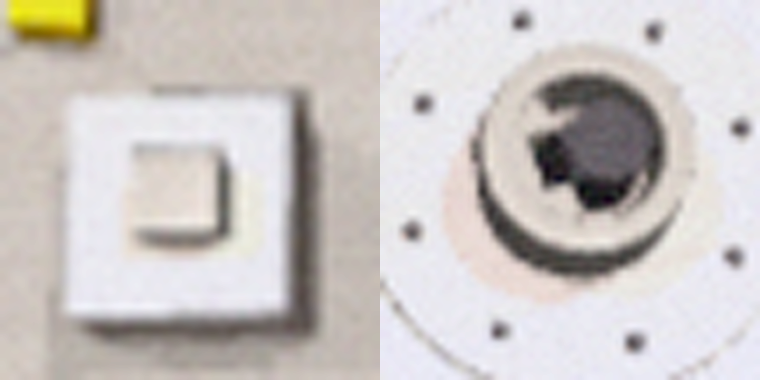

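View pics/cr_b.png

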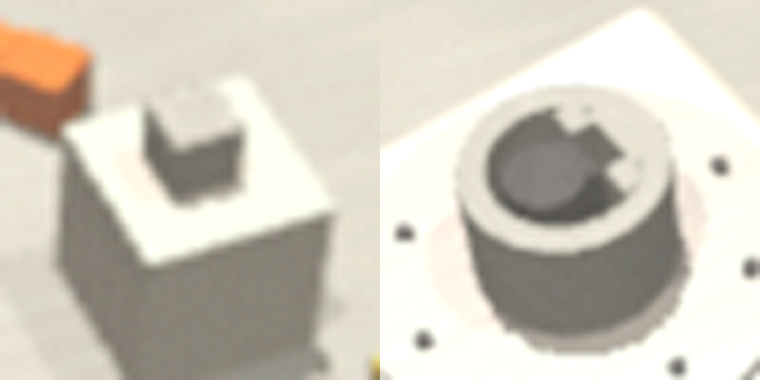

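```bash
cat > h.py <<'E'
import cv2,numpy as np
from bench import calibration
def cloud(n,d):
    c=calibration(n);h,w=d.shape;u,v=np.meshgrid(np.arange(w),np.arange(h))
    P=np.stack([(u-c['cx'])/c['fx']*d,-(v-c['cy'])/c['fy']*d,-d],-1)
    M=c['world_to_cam'];return (P-M[:3,3])@M[:3,:3]
def ray(n,uv,z):
    c=calibration(n);M=c['world_to_cam'];R=M[:3,:3];o=-R.T@M[:3,3]
    uv=np.atleast_2d(np.asarray(uv,float))
    D=np.stack([(uv[:,0]-c['cx'])/c['fx'],-(uv[:,1]-c['cy'])/c['fy'],-np.ones(len(uv))],-1)@R
    return o+D*((z-o[2])/D[:,2])[:,None]
def proj(n,p):
    c=calibration(n);M=c['world_to_cam'];q=np.atleast_2d(p)@M[:3,:3].T+M[:3,3]
    return np.stack([c['cx']+c['fx']*q[:,0]/-q[:,2],c['cy']-c['fy']*q[:,1]/-q[:,2]],-1)
E
python3 - <<'E'
from h import *
for n,boxes in(("top",dict(head=(255,205,282,230),block=(250,200,290,240),hub=(340,160,390,205),house=(310,135,415,235))),("scene",dict(head=(355,168,376,192),block=(340,160,390,215),hub=(245,200,295,250),house=(200,190,345,315)))):
    d=np.load(f"pics/{n}0.npy");P=cloud(n,d)
    for k,(a,b,e,f) in boxes.items():
        Q=P[b:f,a:e].reshape(-1,3)
        lo,hi={'head':(.095,.12),'block':(.066,.086),'hub':(.16,.18),'house':(.09,.11)}[k]
        m=Q[(Q[:,2]>lo)&(Q[:,2]<hi)]
        if len(m)<5: print(n,k,len(m));continue
        rc=cv2.minAreaRect((m[:,:2]*1000).astype(np.float32))
        print(n,k,len(m),'z',np.round(np.median(m[:,2]),4),'mean',np.round(m[:,:2].mean(0),4),rc)
E
```

```text
top head 92 z 0.1057 mean [0.4649 0.1848] ((465.44873046875, 185.57232666015625), (27.790678024291992, 28.77556800842285), 89.38447570800781)
top block 463 z 0.0766 mean [0.4643 0.1897] ((465.9871826171875, 189.46575927734375), (75.7565689086914, 75.70470428466797), 0.3817278742790222)
top hub 576 z 0.1699 mean [ 0.5718 -0.1177] ((572.7295532226562, -117.78851318359375), (90.26278686523438, 90.2955322265625), 86.55377960205078)
top house 3925 z 0.1025 mean [ 0.5642 -0.1167] ((572.3497314453125, -118.70156860351562), (239.37200927734375, 239.0192413330078), 16.14450454711914)
scene head 105 z 0.1038 mean [0.469  0.1862] ((467.1955871582031, 187.50881958007812), (29.182594299316406, 30.70538902282715), 88.49413299560547)
scene block 462 z 0.0749 mean [0.4761 0.1872] ((467.18157958984375, 191.3450164794922), (77.27526092529297, 77.56940460205078), 89.09248352050781)
scene hub 903 z 0.1683 mean [ 0.5774 -0.1173] ((574.7088012695312, -116.55347442626953), (90.66571807861328, 91.28277587890625), 15.048466682434082)
scene house 6214 z 0.1004 mean [ 0.6021 -0.1241] ((576.0620727539062, -117.68927001953125), (240.07345581054688, 236.94766235351562), 16.141944885253906)
```

The crops confirm it. The bare steel key is in the white block at top (268,218). Its head is offset 3.9 mm to world -y from the block centre, so its axes match the world axes with its back to +y. The keyway lies to the left of the hub axis in the top view at (355,180), so the cutter yaw is about 16°.

Request:
servo_tool:
  delta_pos:
    - [0, 0, -1.2]
    - [0, 0, -1.2]
    - [0, 0, -1.2]
    - [0, 0, -1.2]
    - [0, 0, -1.2]
    - [0, 0, -1.2]
    - [0, 0, -1.2]
    - [0, 0, 0]
  twist:
    - [0, 0, -10]
    - [0, 0, -10]
    - [0, 0, -10]
    - [0, 0, -10]
    - [0, 0, -10]
    - [0, 0, -10]
    - [0, 0, -10]
    - [0, 0, 0]
  jaw: [70, 70, 70, 70, 70, 70, 70, 70]
  force: 30

```text
time: 1.1
ee_pos: [0.2435, -0.6831, 0.303]
tool_rot: [0.71, 0.704, 0.0, 0.0]
ft_force: [-0.1, -0.2, 0.3]
gripper_width: 0.0655
```

Request:
servo_tool:
  delta_pos:
    - [5.4, 2.8, 0]
    - [5.4, 2.8, 0]
    - [5.4, 2.8, 0]
    - [5.4, 2.8, 0]
    - [5.4, 2.8, 0]
    - [5.4, 2.8, 0]
    - [5.4, 2.8, 0]
    - [5.4, 2.8, 0]
  twist:
    - [0, 0, 0]
    - [0, 0, 0]
    - [0, 0, 0]
    - [0, 0, 0]
    - [0, 0, 0]
    - [0, 0, 0]
    - [0, 0, 0]
    - [0, 0, 0]
  jaw: [70, 70, 70, 70, 70, 70, 70, 70]

```text
time: 2.1
ee_pos: [0.4707, -0.2504, 0.3021]
tool_rot: [0.711, 0.703, -0.0, -0.0]
ft_force: [1.0, -0.5, 0.3]
gripper_width: 0.0651
```

Request:
servo_tool:
  delta_pos:
    - [5.4, 0, 0]
    - [5.4, 0, 0]
    - [5.4, 0, 0]
    - [5.4, 0, 0]
    - [5.4, 0, 0]
    - [5.4, 0, 0]
    - [5.4, 0, 0]
    - [5.4, 0, 0]
  twist:
    - [0, 0, -0.5]
    - [0, 0, 0]
    - [0, 0, 0]
    - [0, 0, 0]
    - [0, 0, 0]
    - [0, 0, 0]
    - [0, 0, 0]
    - [0, 0, 0]
  jaw: [70, 70, 70, 70, 70, 70, 70, 70]

```text
time: 3.1
ee_pos: [0.4693, 0.1812, 0.302]
tool_rot: [0.708, 0.706, -0.0, -0.0]
ft_force: [0.5, -0.0, 0.1]
gripper_width: 0.0649
```

Request:
servo_tool:
  delta_pos:
    - [0, 0, 0]
    - [0, 0, 0]
  twist:
    - [0, 0, 0]
    - [0, 0, 0]
  jaw: [70, 70]

```text
time: 3.35
ee_pos: [0.4694, 0.1792, 0.3019]
tool_rot: [0.707, 0.707, -0.001, -0.0]
ft_force: [-0.6, 0.3, 0.9]
gripper_width: 0.0653
```

Request:
servo_tool:
  delta_pos:
    - [0.7, -0.3, 3]
    - [0, 0, 4]
    - [0, 0, 4]
    - [0, 0, 4]
    - [0, 0, 3]
    - [0, 0, 1]
    - [0, 0, 0]
    - [0, 0, 0]
  twist:
    - [0, 0, 0]
    - [0, 0, 0]
    - [0, 0, 0]
    - [0, 0, 0]
    - [0, 0, 0]
    - [0, 0, 0]
    - [0, 0, 0]
    - [0, 0, 0]
  jaw: [60, 60, 60, 60, 60, 60, 60, 60]

```text
time: 4.35
ee_pos: [0.4674, 0.1867, 0.1136]
tool_rot: [0.707, 0.708, 0.001, 0.0]
ft_force: [-0.0, 0.5, 1.1]
gripper_width: 0.0559
```

Run:
```python
from bench import get_obs,get_image
from h import *
o=get_obs();print(o['ee_pos'],o['tool_rot'],o['q'])
im,d=get_image("scene");im2,d2=get_image("top")
a=cv2.resize(im[110:230,300:440],(560,480));cv2.imwrite("pics/ap.png",np.clip(a*1.5,0,255).astype(np.uint8))
```

```text
[0.4674092  0.18665543 0.11362618] [7.06608687e-01 7.07604106e-01 6.76779052e-04 3.65643869e-04] [-0.14280179  0.53676341 -0.49125321  2.17604719  0.49389204  0.5348686
 -1.00574711]
```

View pics/ap.png

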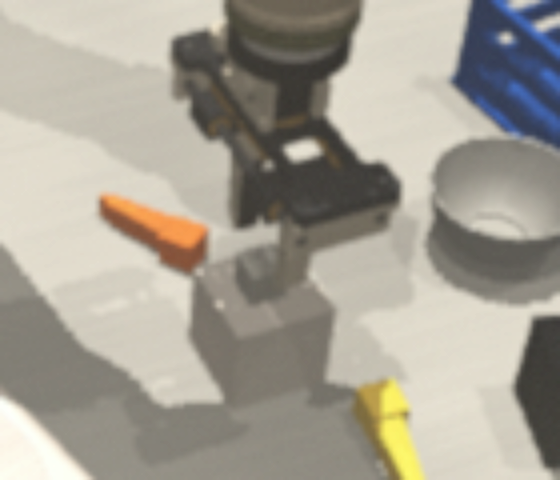

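The scene crop shows the fingers straddling the steel head at crop (262,268). Going down and gripping.

Request:
servo_tool:
  delta_pos:
    - [0, -0.05, 1.6]
    - [0, 0, 1.5]
    - [0, 0, 0.1]
    - [0, 0, 0]
    - [0, 0, 0]
    - [0, 0, 0]
    - [0, 0, 0]
    - [0, 0, 0]
  twist:
    - [0, 0, 0]
    - [0, 0, 0]
    - [0, 0, 0]
    - [0, 0, 0]
    - [0, 0, 0]
    - [0, 0, 0]
    - [0, 0, 0]
    - [0, 0, 0]
  jaw: [60, 60, 60, 20, 10, 10, 10, 10]
  force: 40

```text
time: 5.45
ee_pos: [0.466, 0.1867, 0.0809]
tool_rot: [0.706, 0.708, -0.0, 0.0]
ft_force: [-3.3, -0.8, 5.8]
gripper_width: 0.0278
```

Gripped at 27.8 mm, which fits 28 mm across x. Lifting.

Request:
servo_tool:
  delta_pos:
    - [0, 0, -1]
    - [0, 0, -2]
    - [0, 0, -3]
    - [0, 0, -4]
    - [0, 0, -4]
    - [0, 0, -4]
    - [0, 0, -3]
    - [0, 0, 0]
  twist:
    - [0, 0, 0]
    - [0, 0, 0]
    - [0, 0, 0]
    - [0, 0, 0]
    - [0, 0, 0]
    - [0, 0, 0]
    - [0, 0, 0]
    - [0, 0, 0]
  jaw: [10, 10, 10, 10, 10, 10, 10, 10]

```text
time: 6.45
ee_pos: [0.4671, 0.1872, 0.2929]
tool_rot: [0.706, 0.708, 0.002, 0.001]
ft_force: [-0.2, 0.6, -1.5]
gripper_width: 0.0279
```

Run:
```python
from bench import get_obs,get_image
from h import *
o=get_obs();print(o['ee_pos'],o['tool_rot'],o['ft_force'],o['gripper_width'])
im,d=get_image("scene");np.save("pics/l_s.npy",d);cv2.imwrite("pics/l_s.png",im)
c=o['ee_pos']+[0,0,.01]
print(proj("scene",c),proj("top",c))
u,v=proj("scene",c)[0].astype(int)
a=cv2.resize(im[v-40:v+60,u-50:u+50],(600,600),interpolation=cv2.INTER_CUBIC);cv2.imwrite("pics/lift.png",np.clip(a*1.7,0,255).astype(np.uint8))
```

```text
[0.46709484 0.18717351 0.29292846] [0.70641334 0.70779628 0.00190047 0.00099945] [-0.23477632  0.56001546 -1.51119621] 0.02785881845835259
[[372.24462954 115.97251886]] [[255.41238618 205.89084923]]
```

View pics/lift.png

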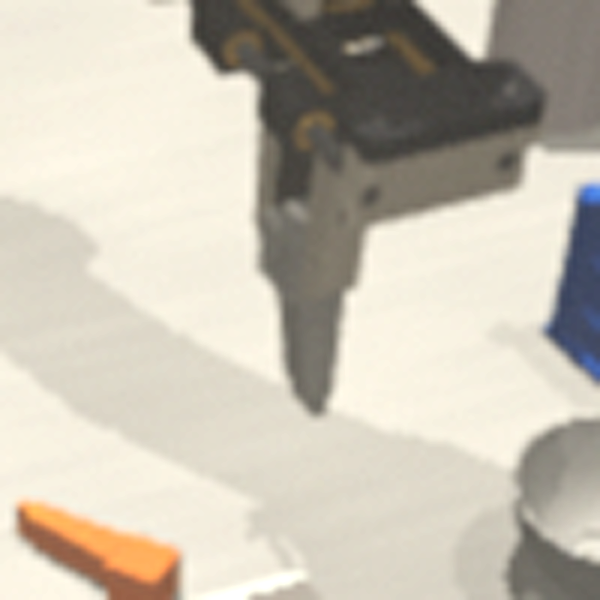

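Run:
```python
from h import *
d=np.load("pics/l_s.npy");P=cloud("scene",d)
c=calibration("scene");M=c['world_to_cam'];print('cam',-M[:3,:3].T@M[:3,3])
Q=P[60:180,320:430].reshape(-1,3)
m=(abs(Q[:,0]-.467)<.04)&(abs(Q[:,1]-.187)<.04)&(Q[:,2]>.2)&(Q[:,2]<.30);Q=Q[m]
for z in np.arange(.215,.3,.008):
    q=Q[abs(Q[:,2]-z)<.004]
    if len(q):print(round(z,3),len(q),'y',q[:,1].min().round(4),q[:,1].max().round(4),'x',q[:,0].min().round(4),q[:,0].max().round(4), np.median(q[:,0]).round(4))
k=np.array([.4671,.1872,.3029])
for name,s in(("back+y",1),("back-y",-1)):
    for side in (-.01,.01):
        pts=[k+[side,s*.0145,-.015],k+[side,s*.0145,-.072],k+[side,s*(-.0075),-.015],k+[side,s*.002,-.072]]
        print(name,side,((proj("scene",pts)-[322,75])*6).round(0).tolist())
```

```text
cam [ 1.16295289 -0.22536528  0.88993111]
0.223 10 y 0.1939 0.1987 x 0.4618 0.4809 0.4753
0.231 13 y 0.1899 0.2018 x 0.4631 0.4809 0.478
0.239 21 y 0.1879 0.2015 x 0.4647 0.4801 0.4774
0.247 22 y 0.1872 0.2044 x 0.4596 0.4808 0.4774
0.255 21 y 0.1855 0.2019 x 0.4588 0.4807 0.4784
0.263 26 y 0.1838 0.2017 x 0.46 0.4805 0.4779
0.271 22 y 0.1829 0.2024 x 0.4641 0.4813 0.4789
0.279 25 y 0.1825 0.2025 x 0.4645 0.4804 0.4785
0.287 10 y 0.1739 0.1994 x 0.4624 0.4837 0.479
0.295 30 y 0.1725 0.1866 x 0.444 0.4939 0.4788
back+y -0.01 [[319.0, 254.0], [306.0, 364.0], [270.0, 267.0], [279.0, 371.0]]
back+y 0.01 [[342.0, 282.0], [327.0, 392.0], [293.0, 295.0], [301.0, 400.0]]
back-y -0.01 [[255.0, 271.0], [244.0, 381.0], [303.0, 258.0], [271.0, 374.0]]
back-y 0.01 [[277.0, 299.0], [265.0, 409.0], [326.0, 286.0], [292.0, 402.0]]
```

The taper check passes: the back plane sits at y≈0.202 at every height and the -y face slopes, as expected. Moving the key to above the keyway and turning it 16°.

Request:
servo_tool:
  delta_pos:
    - [-4.9, 1.7, 0]
    - [-4.9, 1.7, 0]
    - [-4.9, 1.7, 0]
    - [-4.9, 1.7, 0]
    - [-4.9, 1.7, 0]
    - [-5.2, 1.9, 0]
    - [0, 0, 0]
    - [0, 0, 0]
  twist:
    - [0, 0, 0]
    - [0, 0, 0]
    - [0, 0, 0]
    - [0, 0, 0]
    - [0, 0, 0]
    - [0, 0, 0]
    - [0, 0, -8]
    - [0, 0, -8]
  jaw: [10, 10, 10, 10, 10, 10, 10, 10]

```text
time: 7.5
ee_pos: [0.5702, -0.1108, 0.2886]
tool_rot: [0.6, 0.8, -0.001, -0.001]
ft_force: [-0.7, 1.0, -2.1]
gripper_width: 0.0273
```

Request:
servo_tool:
  delta_pos:
    - [0, 0, 0]
    - [0, 0, 0]
    - [0, 0, 0]
  twist:
    - [0, 0, 0]
    - [0, 0, 0]
    - [0, 0, 0]
  jaw: [10, 10, 10]

```text
time: 7.88
ee_pos: [0.5709, -0.1098, 0.2904]
tool_rot: [0.601, 0.799, -0.0, -0.0]
ft_force: [0.6, 0.4, -1.2]
gripper_width: 0.0275
```

```bash
cat > look.py <<'E'
import sys
from bench import get_obs,get_image
from h import *
from scipy.spatial.transform import Rotation as Ro
t=sys.argv[1]
o=get_obs();R=Ro.from_quat(o['tool_rot']).as_matrix()
print(o['time'],o['ee_pos'].round(4),'ft',o['ft_force'].round(1),o['ft_torque'].round(2),'w',o['gripper_width'].round(4))
print('toolx yaw',np.degrees(np.arctan2(R[1,0],R[0,0])).round(2),'z',R[:,2].round(4))
k=np.array([.5666,-.0940]);a=np.radians(16.14);ex=np.array([np.cos(a),np.sin(a)]);ey=np.array([-np.sin(a),np.cos(a)])
e=o['ee_pos'][:2]-k;print('TCP in keyway mm',(e@ex*1000).round(1),(e@ey*1000).round(1),'tip z rel',((o['ee_pos'][2]-.071-.17)*1000).round(1))
im,d=get_image("scene");P=cloud("scene",d);np.save(f"pics/{t}.npy",d);cv2.imwrite(f"pics/{t}_full.png",im)
Q=P.reshape(-1,3)-[k[0]+.0014,k[1]+.0008,.17]
X=Q[:,:2]@ex;Y=Q[:,:2]@ey;Z=Q[:,2]
m=(abs(X)<.03)&(abs(Y+.012)<.03)&(Z<.13)&(Z>.004)
for z in np.arange(.005,.125,.008):
    q=m&(abs(Z-z)<.004)
    if q.sum()>3:print(z.round(3),q.sum(),'y',(Y[q].min()*1000).round(1),(Y[q].max()*1000).round(1),'x',(X[q].min()*1000).round(1),(X[q].max()*1000).round(1))
a=cv2.resize(im[160:260,220:320],(600,600),interpolation=cv2.INTER_CUBIC);cv2.imwrite(f"pics/{t}.png",np.clip(a*1.7,0,255).astype(np.uint8))
E
python3 look.py k1
```

```text
Traceback (most recent call last):
  File "look.py", line 7, in <module>
    print(o['time'],o['ee_pos'].round(4),'ft',o['ft_force'].round(1),o['ft_torque'].round(2),'w',o['gripper_width'].round(4))
                                                                                                 ^^^^^^^^^^^^^^^^^^^^^^^^
AttributeError: 'float' object has no attribute 'round'
```

```bash
sed -i "s/o\['gripper_width'\].round(4)/round(o['gripper_width'],4)/" look.py; python3 look.py k1
```

```text
7.875 [ 0.5709 -0.1098  0.2904] ft [ 0.6  0.4 -1.2] [-0.06 -0.13 -0.04] w 0.0275
toolx yaw 106.07 z [-4.e-04 -1.e-04 -1.e+00]
TCP in keyway mm -0.3 -16.3 tip z rel 49.4
0.053 11 y -11.0 -2.8 x 3.9 10.2
0.061 17 y -15.7 -2.4 x -8.0 11.0
0.069 18 y -16.2 -1.7 x -8.4 11.9
0.077 25 y -17.6 -1.2 x -8.1 12.0
0.085 26 y -19.2 -3.0 x -10.1 11.7
0.093 27 y -20.0 -2.5 x -7.5 11.9
0.101 22 y -21.4 -0.9 x 0.9 10.9
0.109 10 y -22.6 -3.6 x 7.5 11.5
0.117 14 y -30.9 -25.4 x -10.8 19.0
```

View pics/k1.png

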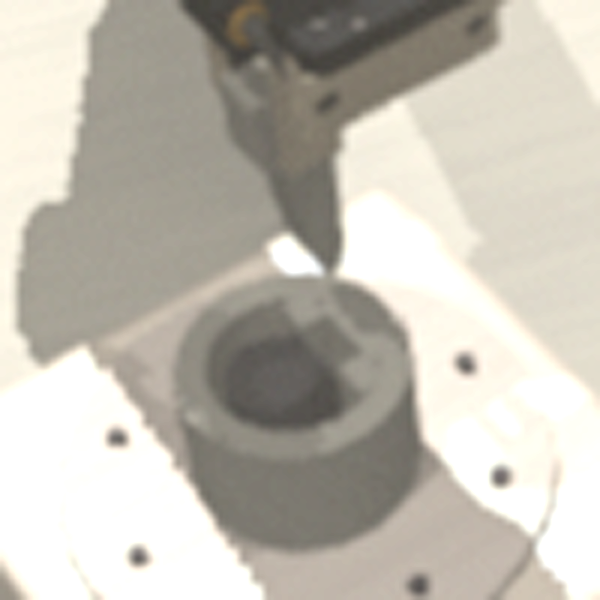

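Run:
```python
from h import *
a=np.radians(16.14);ex=np.array([np.cos(a),np.sin(a)]);ey=np.array([-np.sin(a),np.cos(a)])
for n,hub in(("top",(.5727,-.1180)),("scene",(.5747,-.1166))):
    d=np.load(f"pics/{n}0.npy");im=cv2.imread(f"pics/{n}0.png")
    xs=np.arange(-50,51,.5)/1000;ys=np.arange(50,-51,-.5)/1000
    X,Y=np.meshgrid(xs,ys);w=np.array(hub)+X[...,None]*ex+Y[...,None]*ey
    p=proj(n,np.concatenate([w,np.full(X.shape+(1,),.17)],-1).reshape(-1,3)).reshape(X.shape+(2,)).astype(np.float32)
    o=cv2.remap(im,p[...,0],p[...,1],cv2.INTER_CUBIC)
    o=cv2.resize(o,(600,600));cv2.line(o,(300,0),(300,600),(0,0,255),1)
    for y in(24,0):cv2.line(o,(0,int(300-6*y)),(600,int(300-6*y)),(0,0,255),1)
    for x in(-12.5,12.5):cv2.line(o,(int(300+6*x),100),(int(300+6*x),250),(0,255,0),1)
    cv2.circle(o,(300,300),276,(255,0,0),1)
    cv2.imwrite(f"pics/rect_{n}.png",np.clip(o*1.5,0,255).astype(np.uint8))
```

```text
(no output)
```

View pics/rect_top.png

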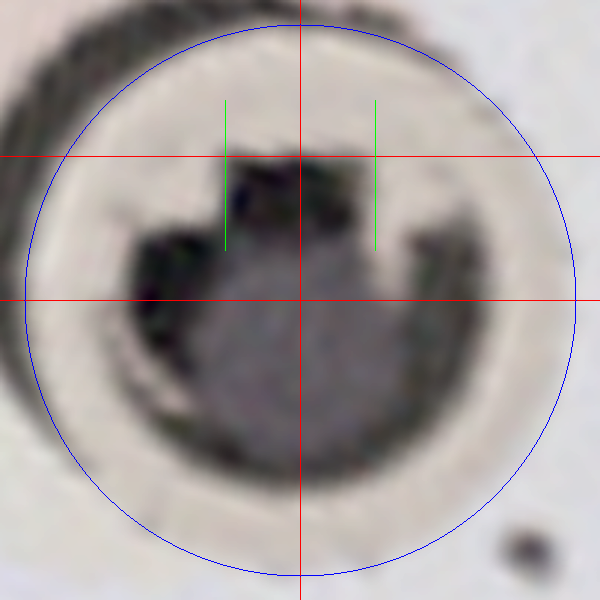

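View pics/rect_scene.png

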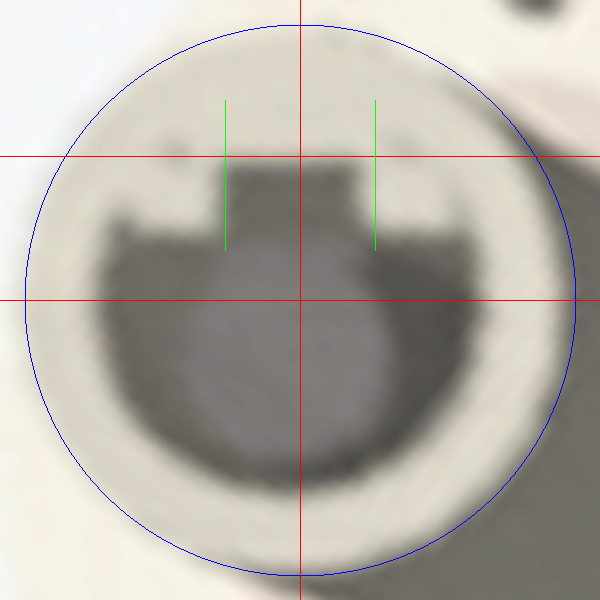

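The rectified views show the notch at x≈-1 mm and its wall at about y 23.5 from the axis, nearly where I had it. I'll shift x by -0.7 mm and lower the key.

Request:
servo_tool:
  delta_pos:
    - [0, -0.07, 1]
    - [0, 0, 2]
    - [0, 0, 1.2]
    - [0, 0, 0.5]
    - [0, 0, 0.3]
    - [0, 0, 0.3]
    - [0, 0, 0]
    - [0, 0, 0]
  twist:
    - [0, 0, 0]
    - [0, 0, 0]
    - [0, 0, 0]
    - [0, 0, 0]
    - [0, 0, 0]
    - [0, 0, 0]
    - [0, 0, 0]
    - [0, 0, 0]
  jaw: [10, 10, 10, 10, 10, 10, 10, 10]

```text
time: 8.93
ee_pos: [0.5704, -0.1102, 0.2378]
tool_rot: [0.601, 0.799, 0.0, 0.0]
ft_force: [0.5, -0.5, -1.9]
gripper_width: 0.0277
```

```bash
python3 look.py k2
```

```text
8.925 [ 0.5704 -0.1102  0.2378] ft [ 0.5 -0.5 -1.9] [-0.04 -0.11  0.06] w 0.0277
toolx yaw 106.14 z [ 3.e-04 -1.e-04 -1.e+00]
TCP in keyway mm -0.8 -16.6 tip z rel -3.2
0.005 13 y -14.8 -1.9 x -9.7 10.5
0.013 14 y -15.8 -1.1 x -6.2 10.0
0.021 18 y -17.2 -3.2 x -8.9 11.7
0.029 20 y -18.6 -2.3 x -9.8 11.2
0.037 24 y -20.4 -2.2 x -6.0 12.1
0.045 21 y -21.8 -1.8 x 1.9 10.9
0.053 13 y -22.3 -5.8 x 6.5 10.7
0.061 7 y -30.9 -27.7 x -10.2 12.5
0.069 20 y -31.1 -25.3 x -10.4 18.7
0.077 36 y -31.4 -10.5 x -26.5 28.0
0.085 36 y -32.1 -23.7 x -27.7 29.4
0.093 70 y -31.2 -16.6 x -20.5 28.0
0.101 7 y -26.5 -25.0 x 15.7 27.5
0.109 7 y -26.8 -24.7 x 17.2 26.6
```

View pics/k2.png

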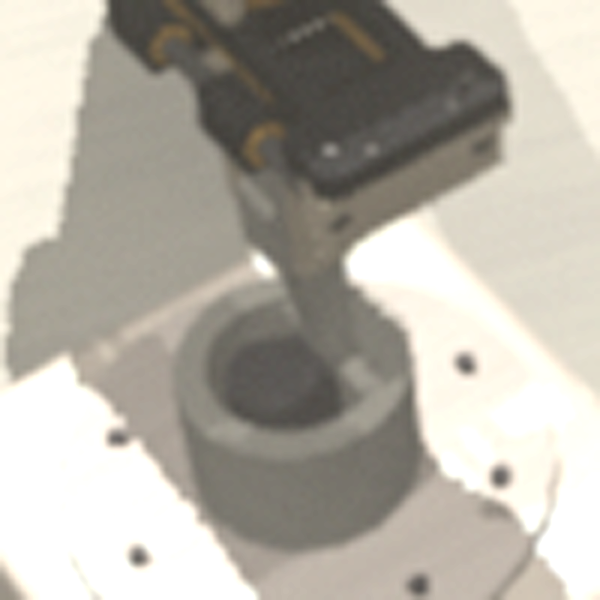

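The tip is about 3 mm into the notch with no contact force. Lowering it further.

Request:
servo_tool:
  delta_pos:
    - [0, 0, 0.25]
    - [0, 0, 0.25]
    - [0, 0, 0.25]
    - [0, 0, 0.2]
    - [0, 0, 0]
    - [0, 0, 0]
  twist:
    - [0, 0, 0]
    - [0, 0, 0]
    - [0, 0, 0]
    - [0, 0, 0]
    - [0, 0, 0]
    - [0, 0, 0]
  jaw: [10, 10, 10, 10, 10, 10]

```text
time: 9.72
ee_pos: [0.5702, -0.1099, 0.228]
tool_rot: [0.601, 0.799, 0.0, -0.0]
ft_force: [-0.2, 0.8, -2.4]
gripper_width: 0.0276
```

Request:
servo_tool:
  delta_pos:
    - [0, 0, 0.1]
    - [0, 0, 0.1]
    - [0, 0, 0.1]
    - [0, 0, 0.1]
    - [0, 0, 0]
  twist:
    - [0, 0, 0]
    - [0, 0, 0]
    - [0, 0, 0]
    - [0, 0, 0]
    - [0, 0, 0]
  jaw: [10, 10, 10, 10, 10]

```text
time: 10.35
ee_pos: [0.5704, -0.1096, 0.2241]
tool_rot: [0.601, 0.799, 0.0, -0.0]
ft_force: [-0.0, 5.5, -0.1]
gripper_width: 0.028
```

The taper touches the shaft (+5.5 N in y at tip depth 17 mm). Moving toward the wall while lowering.

Request:
servo_tool:
  delta_pos:
    - [0.07, 0, 0]
    - [0, 0, 0.1]
    - [0, 0, 0.1]
    - [0, 0, 0]
  twist:
    - [0, 0, 0]
    - [0, 0, 0]
    - [0, 0, 0]
    - [0, 0, 0]
  jaw: [10, 10, 10, 10]

```text
time: 10.85
ee_pos: [0.5701, -0.1093, 0.222]
tool_rot: [0.601, 0.799, 0.0, -0.0]
ft_force: [-1.1, 4.3, 1.0]
gripper_width: 0.0277
```

Request:
servo_tool:
  delta_pos:
    - [0.05, 0, 0]
    - [0, 0, 0]
    - [0, 0, 0]
    - [0, 0, 0]
    - [0, 0, 0]
    - [0, 0, 0]
    - [0, 0, 0]
  twist:
    - [0, 0, 0]
    - [0, 0, 0]
    - [0, 0, 0]
    - [0, 0, 0]
    - [0, 0, 0]
    - [0, 0, 0]
    - [0, 0, 0]
  jaw: [10, 35, 40, 40, 40, 40, 40]

```text
time: 11.72
ee_pos: [0.57, -0.109, 0.2221]
tool_rot: [0.601, 0.799, -0.0, -0.0]
ft_force: [0.5, 0.2, 0.7]
gripper_width: 0.0369
```

```bash
python3 look.py k3
```

```text
11.725 [ 0.57   -0.109   0.2221] ft [0.5 0.2 0.7] [ 0.01 -0.1  -0.06] w 0.0369
toolx yaw 106.14 z [-1.e-04 -1.e-04 -1.e+00]
TCP in keyway mm -0.9 -15.4 tip z rel -18.9
0.005 11 y -15.9 -5.0 x -8.3 10.4
0.013 23 y -16.8 -0.7 x -11.0 10.9
0.021 19 y -18.2 -0.3 x -5.9 10.6
0.029 16 y -20.0 -0.3 x 3.4 10.7
0.053 29 y -30.2 -20.8 x -26.6 25.2
0.061 24 y -30.3 -22.4 x -28.2 27.5
0.069 34 y -30.1 -21.7 x -28.4 28.7
0.077 60 y -29.5 -14.5 x -29.5 29.9
0.085 6 y -25.5 -23.9 x 18.5 27.8
0.093 6 y -25.2 -23.2 x 19.6 28.9
0.117 9 y -24.9 -17.9 x -28.1 -19.6
```

View pics/k3.png

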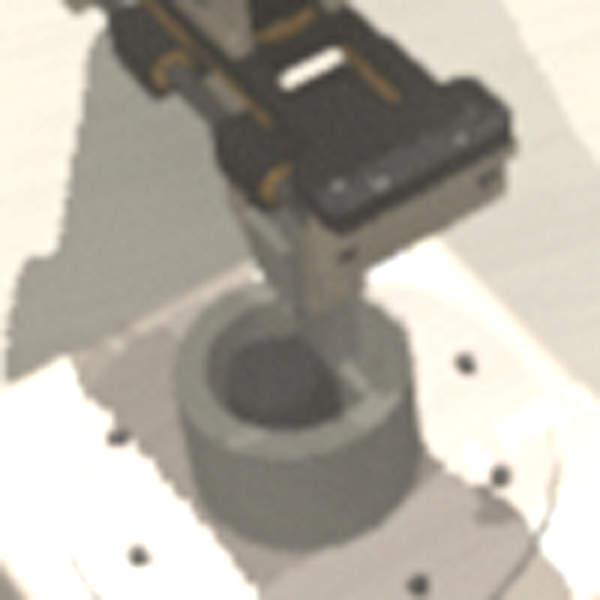

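Released. Backing off upward, shutting the fingers, and checking how the key stands.

Request:
servo_tool:
  delta_pos:
    - [0, 0, -0.8]
    - [0, 0, -1.8]
    - [0, 0, -2]
    - [0, 0, -2]
    - [0, 0, -1]
    - [0, 0, 0]
    - [0, 0, 0]
    - [0, 0, 0]
  twist:
    - [0, 0, 0]
    - [0, 0, 0]
    - [0, 0, 0]
    - [0, 0, 0]
    - [0, 0, 0]
    - [0, 0, 0]
    - [0, 0, 0]
    - [0, 0, 0]
  jaw: [40, 40, 40, 20, 0, 0, 0, 0]

```text
time: 12.78
ee_pos: [0.5697, -0.109, 0.2974]
tool_rot: [0.601, 0.799, -0.0, -0.001]
ft_force: [0.0, -0.7, 0.4]
gripper_width: 0.0003
```

```bash
python3 look.py k4 | head -3
python3 - <<'E'
from h import *
d=np.load("pics/k4.npy");P=cloud("scene",d)
a=np.radians(16.14);ex=np.array([np.cos(a),np.sin(a)]);ey=np.array([-np.sin(a),np.cos(a)])
Q=P[150:260,220:320].reshape(-1,3)-[.5668,-.0937,.17]
X=Q[:,:2]@ex*1000;Y=Q[:,:2]@ey*1000;Z=Q[:,2]*1000
for lo in range(4,100,6):
    q=(abs(X)<26)&(abs(Y+12)<26)&(Z>=lo)&(Z<lo+6)
    if q.sum()>3:print(lo,q.sum(),'y',Y[q].min().round(1),Y[q].max().round(1),'x',X[q].min().round(1),X[q].max().round(1))
E
```

```text
12.775 [ 0.5697 -0.109   0.2974] ft [ 0.  -0.7  0.4] [-0.07 -0.11 -0.01] w 0.0003
toolx yaw 106.15 z [-1.2e-03  3.0e-04 -1.0e+00]
TCP in keyway mm -1.2 -15.3 tip z rel 56.4
4 12 y -15.9 -2.7 x -9.3 12.1
10 17 y -16.5 -0.4 x -4.8 11.4
16 15 y -17.6 -3.3 x -5.5 11.2
22 16 y -18.5 0.1 x 1.5 12.4
28 15 y -20.2 -2.5 x 5.4 12.1
34 15 y -19.9 -1.0 x 8.7 11.6
40 5 y -26.8 -1.2 x 10.1 13.7
46 24 y -29.0 -3.8 x -11.1 15.7
52 29 y -29.1 -2.7 x -10.0 16.1
58 33 y -30.0 -1.5 x -8.8 15.9
64 31 y -29.5 -0.0 x -9.9 15.9
70 119 y -29.6 -0.6 x -13.0 15.9
76 30 y -29.1 -2.6 x -11.0 13.1
```

View pics/k4.png

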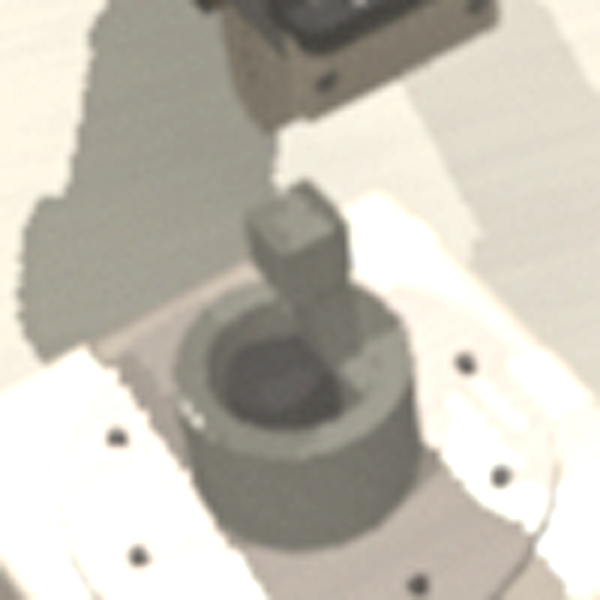

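The key stands upright at crop (300,260), tip about 22 mm down. I'll press on the head with the shut fingers, centred over the blade.

Request:
servo_tool:
  delta_pos:
    - [0.3, 0.1, 1]
    - [0, 0, 1.5]
    - [0, 0, 1.3]
    - [0, 0, 0.7]
    - [0, 0, 0.2]
    - [0, 0, 0]
    - [0, 0, 0]
  twist:
    - [0, 0, 0]
    - [0, 0, 0]
    - [0, 0, 0]
    - [0, 0, 0]
    - [0, 0, 0]
    - [0, 0, 0]
    - [0, 0, 0]
  jaw: [0, 0, 0, 0, 0, 0, 0]

```text
time: 13.7
ee_pos: [0.5704, -0.1059, 0.2515]
tool_rot: [0.601, 0.799, 0.0, 0.0]
ft_force: [1.0, 0.1, 0.5]
gripper_width: 0.0005
```

Request:
servo_tool:
  delta_pos:
    - [0, 0, 0.1]
    - [0, 0, 0.1]
    - [0, 0, 0.1]
    - [0, 0, 0.1]
    - [0, 0, 0]
  twist:
    - [0, 0, 0]
    - [0, 0, 0]
    - [0, 0, 0]
    - [0, 0, 0]
    - [0, 0, 0]
  jaw: [0, 0, 0, 0, 0]

```text
time: 14.32
ee_pos: [0.5701, -0.1058, 0.247]
tool_rot: [0.601, 0.799, -0.0, -0.0]
ft_force: [0.8, -0.4, -0.1]
gripper_width: 0.0008
```

Request:
servo_tool:
  delta_pos:
    - [0, 0, 0.05]
    - [0, 0, 0.05]
    - [0, 0, 0.05]
    - [0, 0, 0]
  twist:
    - [0, 0, 0]
    - [0, 0, 0]
    - [0, 0, 0]
    - [0, 0, 0]
  jaw: [0, 0, 0, 0]

```text
time: 14.82
ee_pos: [0.5707, -0.1058, 0.2462]
tool_rot: [0.601, 0.799, 0.0, 0.001]
ft_force: [0.5, 0.1, 5.0]
gripper_width: 0.0003
```

Request:
servo_tool:
  delta_pos:
    - [0, 0, 0.05]
    - [0, 0, 0.05]
    - [0, 0, 0]
  twist:
    - [0, 0, 0]
    - [0, 0, 0]
    - [0, 0, 0]
  jaw: [0, 0, 0]

```text
time: 15.2
ee_pos: [0.5712, -0.1057, 0.2457]
tool_rot: [0.601, 0.799, 0.001, 0.001]
ft_force: [-0.5, -0.0, 8.9]
gripper_width: 0.0003
```

Request:
servo_tool:
  delta_pos:
    - [0, 0, 0.05]
    - [0, 0, 0.05]
    - [0, 0, 0]
  twist:
    - [0, 0, 0]
    - [0, 0, 0]
    - [0, 0, 0]
  jaw: [0, 0, 0]

```text
time: 15.58
ee_pos: [0.5716, -0.1057, 0.2453]
tool_rot: [0.601, 0.799, 0.001, 0.002]
ft_force: [-1.4, 0.6, 13.4]
gripper_width: 0.0002
```

Request:
servo_tool:
  delta_pos:
    - [0, 0, 0.05]
    - [0, 0, 0]
  twist:
    - [0, 0, 0]
    - [0, 0, 0]
  jaw: [0, 0]

```text
time: 15.82
ee_pos: [0.5719, -0.1057, 0.2451]
tool_rot: [0.601, 0.799, 0.001, 0.002]
ft_force: [-0.3, -0.2, 14.7]
gripper_width: -0.0001
```

Request:
servo_tool:
  delta_pos:
    - [0, -0.05, 0.05]
    - [0, 0, 0.05]
    - [0, 0, 0]
  twist:
    - [0, 0, 0]
    - [0, 0, 0]
    - [0, 0, 0]
  jaw: [0, 0, 0]

```text
time: 16.2
ee_pos: [0.572, -0.1057, 0.2447]
tool_rot: [0.601, 0.799, 0.001, 0.002]
ft_force: [-0.4, 0.7, 19.0]
gripper_width: 0.0006
```

Request:
servo_tool:
  delta_pos:
    - [0, 0, 0.03]
    - [0, 0, 0]
  twist:
    - [0, 0, 0]
    - [0, 0, 0]
  jaw: [0, 0]

```text
time: 16.45
ee_pos: [0.5721, -0.1057, 0.2446]
tool_rot: [0.601, 0.799, 0.002, 0.003]
ft_force: [-0.1, 0.1, 20.5]
gripper_width: 0.0002
```

Request:
servo_tool:
  delta_pos:
    - [0, 0, 0.02]
    - [0, 0, 0]
    - [0, 0, 0]
  twist:
    - [0, 0, 0]
    - [0, 0, 0]
    - [0, 0, 0]
  jaw: [0, 0, 0]

```text
time: 16.82
ee_pos: [0.5722, -0.1057, 0.2446]
tool_rot: [0.601, 0.799, 0.002, 0.003]
ft_force: [-1.1, 0.4, 21.8]
gripper_width: 0.0005
```

Pressed to about 21–22 N. Lifting straight off.

Request:
servo_tool:
  delta_pos:
    - [0, 0, -0.2]
    - [0, 0, -0.5]
    - [0, 0, -2]
    - [0, 0, -3]
    - [0, 0, -3]
    - [0, 0, 0]
    - [0, 0, 0]
    - [0, 0, 0]
  twist:
    - [0, 0, 0]
    - [0, 0, 0]
    - [0, 0, 0]
    - [0, 0, 0]
    - [0, 0, 0]
    - [0, 0, 0]
    - [0, 0, 0]
    - [0, 0, 0]
  jaw: [0, 0, 0, 0, 0, 0, 0, 0]

```text
time: 17.82
ee_pos: [0.5691, -0.1061, 0.3275]
tool_rot: [0.601, 0.799, -0.0, -0.001]
ft_force: [-0.3, -0.8, 0.4]
gripper_width: 0.0006
```

```bash
python3 look.py k5 | head -3
python3 - <<'E'
from h import *
d=np.load("pics/k5.npy");P=cloud("scene",d)
a=np.radians(16.14);ex=np.array([np.cos(a),np.sin(a)]);ey=np.array([-np.sin(a),np.cos(a)])
Q=P[150:260,220:320].reshape(-1,3)-[.5668,-.0937,.17]
X=Q[:,:2]@ex*1000;Y=Q[:,:2]@ey*1000;Z=Q[:,2]*1000
for lo in range(4,100,6):
    q=(abs(X)<26)&(abs(Y+12)<26)&(Z>=lo)&(Z<lo+6)
    if q.sum()>3:print(lo,q.sum(),'y',Y[q].min().round(1),Y[q].max().round(1),'x',X[q].min().round(1),X[q].max().round(1))
q=(abs(X)<26)&(abs(Y+14)<20)&(Z>66)&(Z<80);m=np.stack([X,Y],1)[q].astype(np.float32);print(cv2.minAreaRect(m),np.median(Z[q]))
E
```

```text
17.825 [ 0.5691 -0.1061  0.3275] ft [-0.3 -0.8  0.4] [-0.02 -0.1  -0.03] w 0.0006
toolx yaw 106.14 z [-2.e-03  3.e-04 -1.e+00]
TCP in keyway mm -1.0 -12.3 tip z rel 86.5
4 14 y -16.2 -2.3 x -1.8 11.6
10 15 y -17.5 -1.2 x -7.3 12.1
16 13 y -18.0 -0.7 x -0.3 12.0
22 18 y -19.2 0.3 x 0.5 12.7
28 13 y -19.1 -0.2 x 10.4 13.1
34 13 y -21.1 0.3 x 10.5 13.5
40 7 y -28.6 -4.8 x -0.3 16.0
46 28 y -29.1 -1.3 x -7.5 17.0
52 37 y -30.5 -0.3 x -8.6 16.9
58 27 y -29.8 -3.2 x -8.3 16.6
64 31 y -29.4 -3.1 x -8.0 17.7
70 133 y -29.9 -0.7 x -12.7 17.7
((2.420534133911133, -15.337587356567383), (28.85323143005371, 30.885725021362305), 88.82295989990234) 72.56340929358349
```

View pics/k5.png

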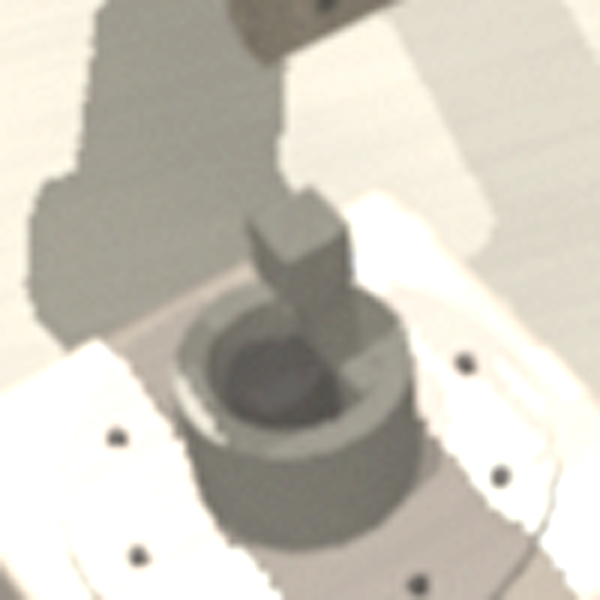

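The key is upright and the head is square to the keyway. To check it hasn't sprung back, I'll touch the head again lightly and compare the contact height with 0.2446, the height at the end of the press.

Request:
servo_tool:
  delta_pos:
    - [0, 0, 3]
    - [0, 0, 3]
    - [0, 0, 1.2]
    - [0, 0, 0.6]
    - [0, 0, 0.2]
    - [0, 0, 0.1]
    - [0, 0, 0]
    - [0, 0, 0]
  twist:
    - [0, 0, 0]
    - [0, 0, 0]
    - [0, 0, 0]
    - [0, 0, 0]
    - [0, 0, 0]
    - [0, 0, 0]
    - [0, 0, 0]
    - [0, 0, 0]
  jaw: [0, 0, 0, 0, 0, 0, 0, 0]

```text
time: 18.88
ee_pos: [0.5698, -0.106, 0.248]
tool_rot: [0.601, 0.799, 0.0, 0.0]
ft_force: [0.9, 1.3, -0.1]
gripper_width: 0.0003
```

Request:
servo_tool:
  delta_pos:
    - [0, 0, 0.06]
    - [0, 0, 0]
    - [0, 0, 0]
  twist:
    - [0, 0, 0]
    - [0, 0, 0]
    - [0, 0, 0]
  jaw: [0, 0, 0]

```text
time: 19.25
ee_pos: [0.5696, -0.106, 0.247]
tool_rot: [0.601, 0.799, -0.0, -0.0]
ft_force: [-0.2, -0.1, 0.6]
gripper_width: 0.0006
```

Request:
servo_tool:
  delta_pos:
    - [0, 0, 0.06]
    - [0, 0, 0]
    - [0, 0, 0]
  twist:
    - [0, 0, 0]
    - [0, 0, 0]
    - [0, 0, 0]
  jaw: [0, 0, 0]

```text
time: 19.62
ee_pos: [0.5697, -0.106, 0.2464]
tool_rot: [0.601, 0.799, -0.0, -0.0]
ft_force: [-0.7, 0.0, 0.2]
gripper_width: 0.0005
```

Request:
servo_tool:
  delta_pos:
    - [0, 0, 0.06]
    - [0, 0, 0]
    - [0, 0, 0]
  twist:
    - [0, 0, 0]
    - [0, 0, 0]
    - [0, 0, 0]
  jaw: [0, 0, 0]

```text
time: 20.0
ee_pos: [0.5696, -0.106, 0.2458]
tool_rot: [0.601, 0.799, -0.0, -0.0]
ft_force: [0.1, -0.2, 1.3]
gripper_width: 0.0008
```

Request:
servo_tool:
  delta_pos:
    - [0, 0, 0.06]
    - [0, 0, 0]
    - [0, 0, 0]
  twist:
    - [0, 0, 0]
    - [0, 0, 0]
    - [0, 0, 0]
  jaw: [0, 0, 0]

```text
time: 20.38
ee_pos: [0.5697, -0.106, 0.2452]
tool_rot: [0.601, 0.799, -0.0, -0.0]
ft_force: [0.3, -0.1, -0.4]
gripper_width: 0.0006
```

There is no contact at 0.2452, where the first press already read about 14 N, so the key stayed down. Lifting clear.

Request:
servo_tool:
  delta_pos:
    - [0, 0, -0.5]
    - [0, 0, -2]
    - [0, 0, -3]
    - [0, 0, -4]
    - [0, 0, -3]
    - [0, 0, 0]
    - [0, 0, 0]
    - [0, 0, 0]
  twist:
    - [0, 0, 0]
    - [0, 0, 0]
    - [0, 0, 0]
    - [0, 0, 0]
    - [0, 0, 0]
    - [0, 0, 0]
    - [0, 0, 0]
    - [0, 0, 0]
  jaw: [0, 0, 0, 0, 0, 0, 0, 0]

```text
time: 21.38
ee_pos: [0.5691, -0.1061, 0.3691]
tool_rot: [0.601, 0.799, -0.0, -0.001]
ft_force: [0.3, 0.0, 1.0]
gripper_width: 0.0008
```

```bash
python3 look.py k6 | head -1; python3 -c "
from bench import r;print(r.job_done())"
```

```text
21.375 [ 0.5691 -0.1061  0.3691] ft [0.3 0.  1. ] [ 0.01 -0.06 -0.03] w 0.0008
the job is handed in; nothing more can be done
None
```

View pics/k6_full.png

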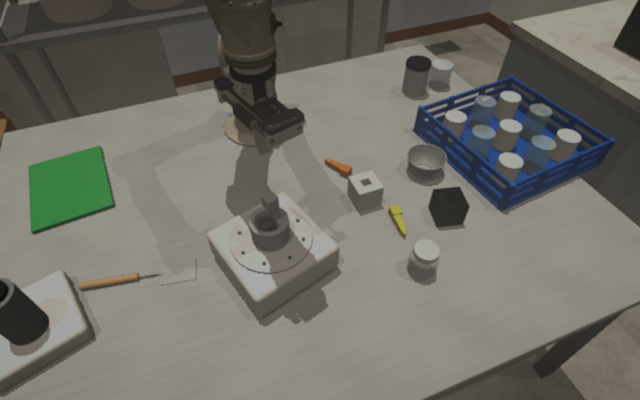

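The steel key is standing wedged in the hub's keyway, with its flat back to the hub wall, and the job was handed in at about 21.4 s. I took it from the white block, started it thin end down, let it bind, then pressed it with the shut fingers to about 21–22 N and backed off.

**Last checks:**
- **Tightness:** on a second light touch there was no contact at 0.2452 m, where the first press already read about 14 N. The key had not sprung back. The remaining wedging force itself can't be read from the sensors.
- **Position:** the tip is about 22–24 mm below the hub's top. The key looks upright, with a tilt of roughly 0.02 rad in x and the head 1–2 mm off the middle of the keyway. That is within the calibration error.
- **Other things:** in the last picture (scene view) the tub, bowl, spatula and look-alikes are where they were, and the robot touches nothing.

No check failed. The two cameras disagreed by about 2 mm in absolute position, so I placed the key from relative distances, which agreed to within 1 mm.

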